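# Check a dish warmer with the contact thermometer wand

## Task

Lift the blue thermometer wand off its rest and press its metal nose squarely onto the middle of the test pad of the dish warmer marked green, lightly enough that the sprung pad gives but never reaches its stop, and hold it there steadily for two seconds. Then, without setting the wand down anywhere else, lay it gently back in both saddles of its rest and let go. Do not press the yellow warmer's pad, and leave everything else on the bench where it stands.

Things in the scene. Friction and masses are not known exactly. Their poses are not given: they have to be found in the camera images.
- wand_grip (a point): point on the axis of the blue wand's handle, near the centre of mass: best gripped here, clear between the saddles. x = along the handle to the nose end, y = across, z = up as it lies on the rest. Handle: straight bar 26 mm wide (y), 24 mm high (z), from x = -100 to +70 mm
- wand: blue contact thermometer wand, L-shaped, about 140 g; origin and axes are those of wand_grip. At x = 62 mm a round snout 18 mm across leaves the handle at right angles towards -z (down, on the rest) and ends in a 12 mm metal nose
- wand_nose (a point): centre of the flat end of the wand's metal nose: at (62, 0, -55) mm in the wand's axes, which it shares; the nose points along -z
- rest: fixed rest of the wand: grey foot 130 x 90 x 12 mm with two clear upright saddles; origin under the middle of the foot, on the table; x = along the wand when it lies there, z up
- rest_seat (a point): where wand_grip belongs: midway between the saddles, 97 mm above the table; axes as rest. Saddles: U-shaped, 8 mm thick, at x = -42 and +42 mm; floors 12 mm below this point, 35 mm wide, between cheeks that reach 9 mm above it and flare outward (60 mm over all). The snout hangs outside a saddle, the nose 42 mm above the table
- green_head: sloping test face (110 mm up the slope, 180 mm wide) of the white dish warmer with green trim. Origin: middle of the face, in its surface, 70 mm above the table, straight below the pad along z; z = square out of the face (0.6 rad from vertical, leaning to the robot's side), x = up the slope, y = level. Behind it the body is 100 mm high and reaches 170 mm back. The one to be checked
- green_pad (a joint): green warmer's test pad: white disc 32 mm across with a black dot, on a stem over the face's middle. Its surface stands 22 to 46 mm out from the face (along z); how far is set anew each time and not measured: feel for it. Joint: how far it is pressed in from there (m): 0 free, 0.012 at its stop; spring of 700 N/m (5 mm at 3.5 N, stop at 8.4 N), springs back
- yellow_head: sloping test face (110 mm up the slope, 180 mm wide) of the white dish warmer with yellow trim. Origin: middle of the face, in its surface, 70 mm above the table, straight below the pad along z; z = square out of the face (0.6 rad from vertical, leaning to the robot's side), x = up the slope, y = level. Behind it the body is 100 mm high and reaches 170 mm back. To be left alone
- yellow_pad (a joint): the same for the yellow warmer's test pad (m)
- bottle: upright dark blue reagent bottle, 72 mm across, 150 mm tall; bystander, origin under its middle, on the table
- dishes: stack of four clear culture dishes, 90 mm across, 58 mm tall; bystander, origin under its middle, on the table
- tubes: orange tube rack, 90 x 160 mm, 70 mm tall with its tubes; bystander, origin under its middle, on the table
- jar: amber jar with white lid, 64 mm across, 75 mm tall; bystander, origin under its middle, on the table
Not all that is in view belongs to the job. Of the things like the wand, leave any that is black or brown; of the rest the larger one is meant.

How it is judged:
By the outcome, as a careful person would: the job done as asked, in the order asked, and still so for the second after the job is handed in, with the robot touching nothing.
It also fails if it takes over 61 s, if anything falls off the work surface, if the arm or the gripper's body presses on something with over 40 N, if the wrist force passes 120 N, or if a joint passes its speed limit or range.

## Robot

A 6-joint arm with a two-finger parallel gripper is mounted at the origin on the work surface. World frame = base frame: x ahead of the robot, y to its left, z up, the work surface at z = 0. Lengths are in m, angles in rad, forces in N, time in s.
With the tool pointing down it reaches from about 0.3 to 0.875 m from the base axis. Payload 6.4 kg.
Tool frame: the origin (TCP) lies between the finger pads; the fingertips stand 8 mm ahead of it and the grasp point (between the pads) lies 11 mm behind it (ctrl.finger_overhang is the distance from the TCP to the fingertips, in m); z points along the fingers, y is the line along which they close (so a half turn about z gives the same grasp; the last joint's range is limited). The gripper opens to 85 mm and grips with 20 to 120 N. Pads are 22 mm wide; open, the fingers measure 114 mm over their backs; the gripper's body (76 mm by 85 mm) begins 54 mm behind the grasp point. The pads swing forward as they close: fully open they stand 13 mm farther back than shut.
Start: joints at [1.082, 0.181, 1.607, -0, 1.354, -0.206], TCP at [0.16, 0.552, 0.239] pointing down, gripper open.
Joint ranges: [-2.99, 2.99], [-0.89, 2.07], [0.3, 2.58], [-1.14, 4.28], [0, 2.63], [-3.12, 3.12]. Speed limits (rad/s): [2.57, 2.57, 3.01, 3.14, 3.14, 3.14].

## Interface

Orientations are given as a unit quaternion [w, x, y, z].
In Python, from bench import ctrl, camera gives the robot as it stands.
- The arm moves only by the shell command python3 -m pendant 'ROWS' [OPENING]. ROWS is JSON, a list of rows, each a list of 6 numbers: the shift along the world's x, y, z normalised to -1 to 1, where 1 is 200 mm, then the turn, a rotation vector about the world's x, y, z normalised to -1 to 1, where 1 is pi/2 rad. In form: [[dx, dy, dz, rx, ry, rz], ...]. A call has exactly 10 rows; each row shifts and turns the commanded pose from where the row before left it; what a row does not reach is not made up. A row lasts 1/8 s, in which the tool goes at most 62.5 mm and 10.7 degrees, less where a joint would pass 70% of its speed; a pose out of reach is approached as far as the arm can. A call with a number of a shift or a turn outside -1 to 1 is refused whole. A call with a gripper value outside its range is refused whole. OPENING is the opening, from -1 (shut) to 1 (fully open), set as the call begins (- or left out, the last holds). The fingers move at their own pace and stop on an object; the grip force is fixed at half the most. Time passes only in rows, so rows that do not move let the fingers close, or fill a call up. It gives the time, the measured TCP pose, the force, the opening and the grip force at its end, in the units of the state.
- ctrl.get_obs(): the state, without advancing time (a new reading comes with each control period).
- camera(name): name is "scene" or "side" or "wrist"; returns a dict with "color" (420x560x3 uint8, blue, green, red), "fx", "fy", "cx", "cy" (pixels), "xyz" and "rotation" of the camera in the world; the wrist camera has in their place "hand_eye" (4x4, takes a point from camera to tool coordinates, whose origin is the TCP and whose axes are the flange's). Camera axes: x right, y down, z forward; pixel columns grow to the right and rows downward; lengths in m; the calibration is good to about 2 mm. A picture is of the moment at which its call begins: read the wrist's pose just before it. There is no depth.
- ctrl.hand_in(): hands the job in; it is judged then, once.
The state is a dict: "time_s": time; "q": joint angles; "dq": joint speeds; "joint_efforts": joint torques, N m; "eef_pos": TCP position; "eef_rot": TCP orientation; "wrist_force": force on the tool from outside, world axes, zero at the start; "torque": the same for the moment, N m; "opening": opening from 0.0 (shut) to 1.0 (fully open); "grasp_force": force on a finger pad.
Only numpy, scipy, OpenCV 4.12 (cv2) and the standard library are available. Lean on these libraries where they do the work, as an engineer would, in place of code of your own. Each camera call takes 0.05 s, during which the arm holds its last target. There are 200 camera calls.

## Working session

There is one attempt and no reset: what is moved stays moved. The work goes in short steps, Python scripts to look and compute and a shell command to move; the robot and the scene stay as the last step left them, time stands still between calls to the robot, and variables do not carry over. Pictures are saved under pics/ and viewed, at most 10 in all, crops included, and the job is handed in when it is done.

```bash
mkdir -p pics; ls
python3 - <<'E'
from bench import ctrl,camera
import cv2,numpy as np
o=ctrl.get_obs();print({k:np.round(v,3).tolist() for k,v in o.items()})
ims=[]
for n in("scene","side"):
    c=camera(n);cv2.imwrite(f"pics/{n}0.png",c["color"]);print(n,c["fx"],c["fy"],c["cx"],c["cy"],np.round(c["xyz"],4).tolist(),np.round(c["rotation"],4).tolist())
E
```

```text
pics
{'time_s': 0.0, 'q': [1.082, 0.181, 1.608, -0.0, 1.354, -0.206], 'dq': [0.001, 0.0, -0.001, 0.0, 0.002, -0.002], 'joint_efforts': [-0.0, -44.488, -35.133, -0.0, 0.009, 0.0], 'eef_pos': [0.16, 0.552, 0.238], 'eef_rot': [-0.0, 0.141, 0.99, -0.001], 'wrist_force': [-0.149, 0.312, 0.397], 'torque': [-0.003, 0.02, 0.031], 'grasp_force': 0.0, 'opening': 1.0}
scene 515.0701295357358 515.0701295357358 281.7640050321149 211.46391837437014 [1.5174, -0.1658, 0.7891] [-0.363, 0.6687, 0.5685, -0.3128]
side 392.46216271021893 392.46216271021893 281.2580576078267 210.069131839007 [0.1082, -0.903, 0.7447] [-0.4559, 0.8721, -0.1516, 0.093]
```

View pics/scene0.png

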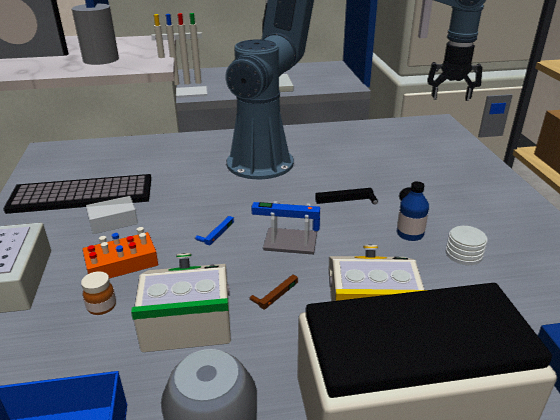

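View pics/side0.png

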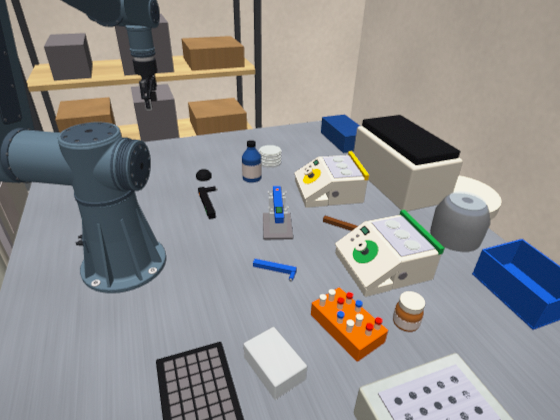

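The scene view shows the blue wand on its rest at about (285,212), with the grey foot at (290,240), and the green warmer at (183,300) with its pad near (184,260). The side view shows the wand at (278,205) and the green pad at (363,248). I'll enlarge these areas.

Run:
```python
import cv2,numpy as np
s=cv2.imread("pics/scene0.png");d=cv2.imread("pics/side0.png")
def c(im,x,y,w=80,h=60):
    return cv2.resize(im[y:y+h,x:x+w],(400,300),interpolation=cv2.INTER_CUBIC)
cv2.imwrite("pics/crops1.png",np.vstack([np.hstack([c(s,245,195),c(s,145,240)]),np.hstack([c(d,240,180),c(d,325,215)])]))
```

```text
(no output)
```

View pics/crops1.png

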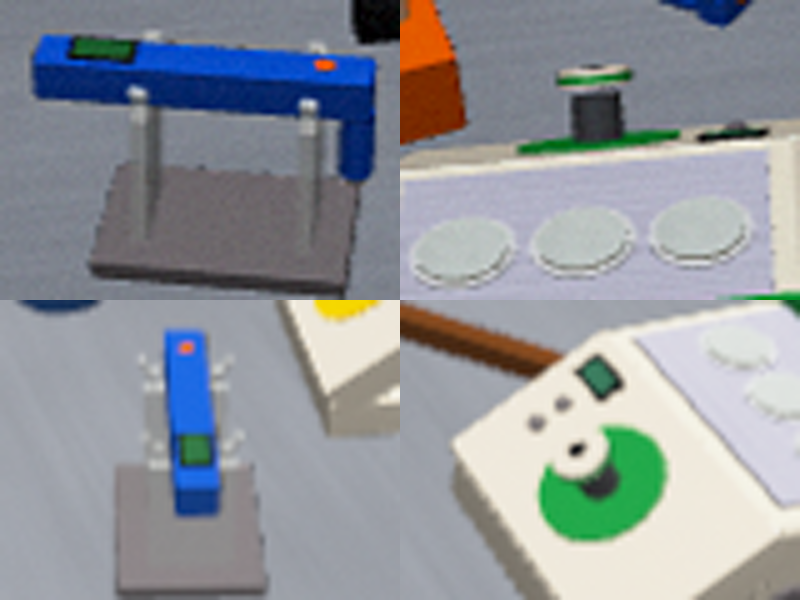

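The crops show the wand's nose end towards +y (scene right, top corners about (253,202) and (320,206)). The green ring is centred at side (365.6,252), and the pad dot is at side (360.4,245) and scene (184,254.4). Now I'll cast the rays.

```bash
cat > h.py <<'E'
import cv2,numpy as np
from scipy.spatial.transform import Rotation as R
from bench import ctrl,camera
def q2R(q): return R.from_quat(np.r_[q[1:],q[0]])
def cam(n):
    o=ctrl.get_obs();c=camera(n)
    if n=="wrist":
        T=np.eye(4);T[:3,:3]=q2R(o["eef_rot"]).as_matrix();T[:3,3]=o["eef_pos"];M=T@c["hand_eye"]
        c["P"],c["M"]=M[:3,3],M[:3,:3]
    else:
        r=np.array(c["rotation"]);c["M"]=q2R(r).as_matrix() if r.size==4 else r;c["P"]=np.array(c["xyz"])
    return c
def ray(c,uv):
    d=c["M"]@np.array([(uv[0]-c["cx"])/c["fx"],(uv[1]-c["cy"])/c["fy"],1]);return d/np.linalg.norm(d)
def onplane(c,uv,p,n=(0,0,1)):
    d=ray(c,uv);n=np.array(n);return c["P"]+d*(n@(np.array(p)-c["P"]))/(n@d)
def onz(c,uv,z): return onplane(c,uv,[0,0,z])
def two(c1,u1,c2,u2):
    A=np.c_[ray(c1,u1),-ray(c2,u2)];s=np.linalg.lstsq(A,c2["P"]-c1["P"],rcond=None)[0]
    a=c1["P"]+s[0]*A[:,0];b=c2["P"]-s[1]*A[:,1];return (a+b)/2,np.linalg.norm(a-b)
def proj(c,p):
    v=c["M"].T@(np.array(p)-c["P"]);return np.array([c["fx"]*v[0]/v[2]+c["cx"],c["fy"]*v[1]/v[2]+c["cy"]])
E
python3 - <<'E'
from h import *
np.set_printoptions(precision=4,suppress=True)
s,d=cam("scene"),cam("side")
a,b=onz(s,(253,202.4),.109),onz(s,(320,206.4),.109);print("wand back edge",a,b,np.linalg.norm(a-b))
hs=cv2.cvtColor(d["color"],cv2.COLOR_BGR2HSV)
m=cv2.inRange(hs,(50,120,60),(80,255,255))
n,l,st,ce=cv2.connectedComponentsWithStats(m)
for i in range(1,n):
    if st[i,4]>60:
        k=cv2.findContours((l==i).astype(np.uint8),0,2)[0][0];print(st[i],cv2.fitEllipse(cv2.convexHull(k)))
print("ring",onz(d,(365.6,252),.07),"pad",two(d,(360.4,245),s,(184,254.4)))
# face corners (side): upper-left corner, lower-left corner at crop coords
for u in [(325+55/5,215+145/5),(325+230/5,215+35/5)]: print(u,[onz(d,u,z) for z in(.025,.1)])
w=cam("wrist");print(w["P"],w["M"])
E
```

```text
wand back edge [ 0.4187 -0.0672  0.109 ] [0.4652 0.0945 0.109 ] 0.16821831186198472
[400 210  44  44 343] ((421.8441467285156, 231.5712127685547), (10.436422348022461, 63.15411376953125), 134.83985900878906)
[353 241  25  22 311] ((365.02362060546875, 251.4696044921875), (19.859682083129883, 26.03538703918457), 59.882991790771484)
ring [ 0.6093 -0.2442  0.07  ] pad (array([ 0.591 , -0.2404,  0.0966]), np.float64(0.0015897072136916396))
(336.0, 244.0) [array([ 0.5793, -0.1414,  0.025 ]), array([ 0.5302, -0.2208,  0.1   ])]
(371.0, 222.0) [array([ 0.733 , -0.0799,  0.025 ]), array([ 0.6679, -0.1657,  0.1   ])]
[0.0919 0.5722 0.3731] [[ 0.2782  0.9217  0.2702]
 [ 0.9605 -0.2668 -0.0789]
 [-0.0006  0.2815 -0.9596]]
```

Wand length comes out at 168 mm (170 expected) and the pad's tilt at 0.61 rad with a 32 mm standoff, so the estimates agree with the given sizes. Grip point is about (0.459, 0.025), wand yaw about 74°. I'll move above it.

```bash
python3 -m pendant '[[0.14,-0.25,0.01,0,0,-0.1],[0.15,-0.26,0.01,0,0,-0.1],[0.15,-0.26,0,0,0,-0.1],[0.15,-0.26,0,0,0,-0.1],[0.15,-0.26,0,0,0,-0.1],[0.15,-0.26,0,0,0,-0.1],[0.15,-0.26,0,0,0,-0.1],[0.15,-0.26,0,0,0,-0.1],[0.15,-0.26,0,0,0,-0.1],[0.15,-0.26,0,0,0,-0.1]]'
python3 -m pendant '[[0,-0.02,0,0,0,0],[0,0,0,0,0,0],[0,0,0,0,0,0],[0,0,0,0,0,0],[0,0,0,0,0,0],[0,0,0,0,0,0],[0,0,0,0,0,0],[0,0,0,0,0,0],[0,0,0,0,0,0],[0,0,0,0,0,0]]'
python3 - <<'E'
from h import *
w=cam("wrist");s=cam("scene");d=cam("side")
cv2.imwrite("pics/w1.png",w["color"]);cv2.imwrite("pics/d1.png",d["color"]);cv2.imwrite("pics/s1.png",s["color"])
np.savez("pics/w1.npz",P=w["P"],M=w["M"],k=[w["fx"],w["fy"],w["cx"],w["cy"]]);print(w["P"],ctrl.get_obs()["eef_pos"],ctrl.get_obs()["eef_rot"])
E
```

```text
time_s: 1.5
eef_pos: [0.4592, 0.0322, 0.2435]
eef_rot: [0.0, 0.801, 0.598, 0.0]
wrist_force: [0.7, 1.2, -0.2]
opening: 0.998
grasp_force: 0.0
time_s: 2.75
eef_pos: [0.4584, 0.0301, 0.2433]
eef_rot: [-0.0, 0.8, 0.6, -0.0]
wrist_force: [-1.0, -0.7, -0.5]
opening: 1.002
grasp_force: 0.0
[0.47854364 0.09900905 0.37763656] [0.45845892 0.03011463 0.24328547] [ 1.50211288e-06  7.99729876e-01  6.00359997e-01 -5.18396454e-06]
```

View pics/w1.png

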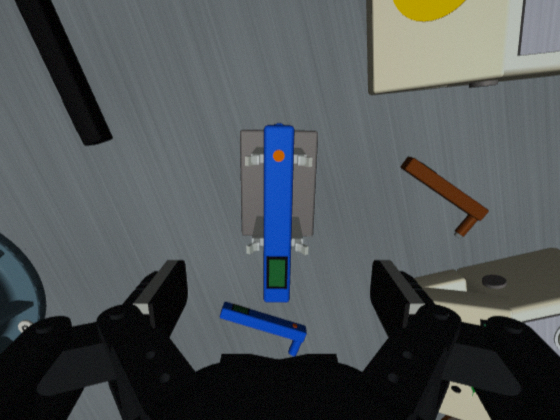

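The wrist view shows the wand running from the nose end at (279,125) to the tail at (276,301), between saddles at rows of about 160 and 245. I'll fit it now.

Run:
```python
from h import *
np.set_printoptions(precision=4,suppress=True)
z=np.load("pics/w1.npz");w=dict(P=z["P"],M=z["M"],**dict(zip(("fx","fy","cx","cy"),z["k"])))
im=cv2.imread("pics/w1.png");hs=cv2.cvtColor(im,cv2.COLOR_BGR2HSV)
m=cv2.inRange(hs,(105,150,150),(130,255,255));m[300:]*=(np.arange(560)>0)
n,l,st,ce=cv2.connectedComponentsWithStats(m);print(st[st[:,4]>150])
i=l[200,279];k=cv2.findContours((l==i).astype(np.uint8),0,2)[0][0]
P=np.array([onz(w,u[0],.109)[:2] for u in k],np.float32)
r=cv2.minAreaRect(P);bp=cv2.boxPoints(r);print("wand",r);print(bp)
e=sorted([(bp[j],bp[(j+1)%4]) for j in range(4)],key=lambda t:np.linalg.norm(t[0]-t[1]))[-1];ax=e[1]-e[0];ax/=np.linalg.norm(ax);ax*=np.sign(ax[1])
c=np.array(r[0]);L=max(r[1]);g=c+ax*(.0+0.015);print("grip",g,"ax",ax,np.degrees(np.arctan2(ax[1],ax[0])))
m2=cv2.inRange(hs,(0,0,60),(30,90,140))
m2=cv2.morphologyEx(m2,cv2.MORPH_OPEN,np.ones((3,3)));m2[:,:225]=0;m2[:,330:]=0;m2[260:]=0;m2[:115]=0
m2=cv2.morphologyEx(m2,cv2.MORPH_OPEN,np.ones((5,5)))
k=np.vstack(cv2.findContours(m2,0,2)[0]);F=np.array([onz(w,u[0],.012)[:2] for u in k],np.float32);print("foot",cv2.minAreaRect(F),cv2.boundingRect(k))
for u in [(249,160),(308,160),(251,246),(305,246)]: print(onz(w,u,.106))
```

```text
[[     0      0    560    420 230708]
 [   265    127     28    150   3266]
 [   265    278     23     24    304]
 [   220    309     86     47    914]]
wand ((0.4565452039241791, 0.024969812482595444), (0.13864468038082123, 0.022810058668255806), 73.14181518554688)
[[ 0.4255 -0.0381]
 [ 0.4474 -0.0447]
 [ 0.4876  0.088 ]
 [ 0.4657  0.0946]]
grip [0.4609 0.0393] ax [0.29  0.957] 73.14181
foot ((0.4561682343482971, 0.023692727088928223), (0.12571346759796143, 0.08720186352729797), 72.82180786132812) (242, 131, 75, 104)
[0.4441 0.0716 0.106 ]
[0.4933 0.0573 0.106 ]
[ 0.4214 -0.0058  0.106 ]
[ 0.4702 -0.02    0.106 ]
```

```bash
python3 -m pendant '[[-0.007,-0.025,-0.1,0,0,-0.007],[0,0,-0.1,0,0,0],[0,0,-0.1,0,0,0],[0,0,-0.1,0,0,0],[0,0,-0.1,0,0,0],[0,0,-0.1,0,0,0],[0,0,-0.1,0,0,0],[0,0,-0.06,0,0,0],[0,0,-0.028,0,0,0],[0,0,0,0,0,0]]'
python3 -m pendant '[[0,0,0,0,0,0],[0,0,0,0,0,0],[0,0,0,0,0,0],[0,0,0,0,0,0],[0,0,0,0,0,0],[0,0,0,0,0,0],[0,0,0,0,0,0],[0,0,0,0,0,0],[0,0,0,0,0,0],[0,0,0,0,0,0]]' -1
python3 - <<'E'
from h import *
s,d,w=cam("scene"),cam("side"),cam("wrist")
z=lambda im,x,y:cv2.resize(im[y:y+90,x:x+120],(400,300),interpolation=cv2.INTER_CUBIC)
cv2.imwrite("pics/g1.png",np.vstack([np.hstack([z(s["color"],225,170),z(d["color"],225,150)]),np.hstack([cv2.resize(w["color"],(400,300)),z(d["color"],310,200)])]))
o=ctrl.get_obs();print(o["eef_pos"],o["eef_rot"],o["wrist_force"],o["opening"],o["grasp_force"])
E
```

```text
time_s: 4.15
eef_pos: [0.4571, 0.0252, 0.0857]
eef_rot: [-0.0, 0.803, 0.596, -0.0]
wrist_force: [0.9, 0.1, -0.2]
opening: 1.002
grasp_force: 0.0
time_s: 5.4
eef_pos: [0.4574, 0.0251, 0.0861]
eef_rot: [0.0, 0.803, 0.596, 0.0]
wrist_force: [-0.7, -0.6, 6.5]
opening: 0.295
grasp_force: 59.4
[0.4574768  0.02509635 0.08614921] [3.15785056e-04 8.02989699e-01 5.95992754e-01 2.84468533e-04] [-1.6560177   0.68044404  4.98533818] 0.29366020810909593 59.355844259262085
```

View pics/g1.png

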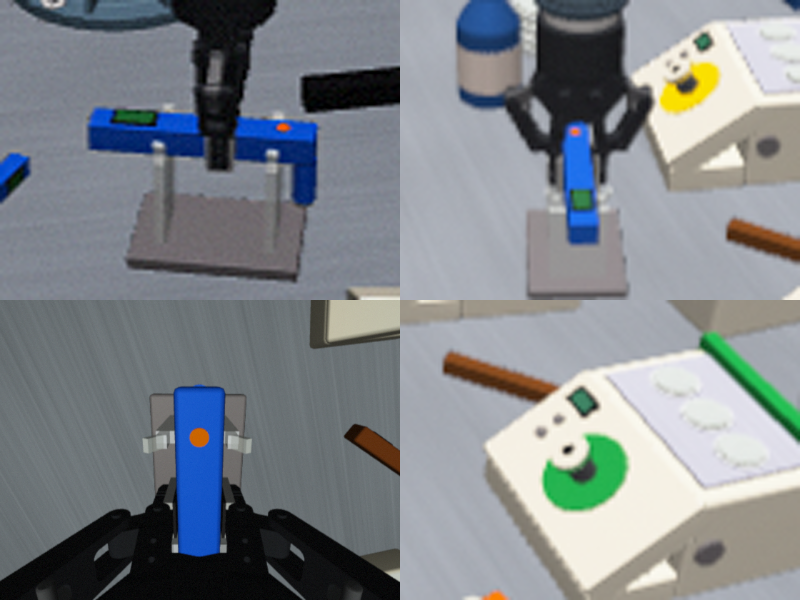

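The wand is gripped between the saddles: opening 25 mm, force 59 N. The green face's corners show in the side view, with the bottom edge from (336,242) to (365.5,289) and the top edge from (366,222.5) to (400.6,255). I'll lift and work out the face pose.

```bash
python3 -m pendant '[[0,0,0.02,0,0,0],[0,0,0.04,0,0,0],[0,0,0.06,0,0,0],[0,0,0.08,0,0,0],[0,0,0.1,0,0,0],[0,0,0.1,0,0,0],[0,0,0.1,0,0,0],[0,0,0.1,0,0,0],[0,0,0.05,0,0,0],[0,0,0,0,0,0]]'
python3 - <<'E'
from h import *
np.set_printoptions(precision=4,suppress=True)
s,d=cam("scene"),cam("side")
B=[onz(d,u,.039) for u in[(336.1,242),(365.5,289.1)]];T=[onz(d,u,.101) for u in[(366.1,222.5),(400.6,254.9)]]
for e in(B,T):
    v=e[0]-e[1];print(e,np.linalg.norm(v),"y-axis yaw",np.degrees(np.arctan2(v[1],v[0])))
print("face centre from corners",sum(B+T)/4)
# trim edge of warmer top in scene view: green bar (fixed height 0.1?), ellipse of ring
for c,n in((d,"side"),(s,"scene")):
    hs=cv2.cvtColor(c["color"],cv2.COLOR_BGR2HSV);m=cv2.inRange(hs,(50,120,60),(80,255,255))
    N,l,st,ce=cv2.connectedComponentsWithStats(m)
    for i in range(1,N):
        if st[i,4]>80:
            k=cv2.findContours((l==i).astype(np.uint8),0,2)[0][0];r=cv2.boxPoints(cv2.minAreaRect(k));print(n,st[i],ce[i],r.tolist())
E
```

```text
time_s: 6.8
eef_pos: [0.4575, 0.0251, 0.2167]
eef_rot: [0.001, 0.803, 0.596, 0.001]
wrist_force: [0.2, 0.6, -0.8]
opening: 0.293
grasp_force: 58.9
[array([ 0.5745, -0.1483,  0.039 ]), array([ 0.5595, -0.3369,  0.039 ])] 0.18926352759357903 y-axis yaw 85.44101221540997
[array([ 0.6527, -0.1645,  0.101 ]), array([ 0.6643, -0.3129,  0.101 ])] 0.1488552858412264 y-axis yaw 94.47275388508461
face centre from corners [ 0.6128 -0.2406  0.07  ]
side [400 210  44  44 343] [423.0408 231.5948] [[398.98779296875, 211.96192932128906], [404.0374755859375, 207.0384979248047], [445.02435302734375, 249.07630920410156], [439.97467041015625, 253.99974060058594]]
side [353 241  25  22 311] [365.9325 252.8103] [[349.84613037109375, 251.76922607421875], [371.30767822265625, 237.4615478515625], [381.30767822265625, 252.4615478515625], [359.84613037109375, 266.76922607421875]]
scene [ 131  298   97   22 1188] [179.2357 308.3392] [[130.59332275390625, 306.7005920410156], [226.96075439453125, 297.5847473144531], [228.14410400390625, 310.0944519042969], [131.77667236328125, 319.2102966308594]]
```

Run:
```python
from h import *
np.set_printoptions(precision=4,suppress=True)
s,d=cam("scene"),cam("side")
for c,us in((s,[(131,313),(227.5,304)]),(d,[(442.5,251.5),(401.5,209.5)])):
  for z in(.1,.105):
    e=[onz(c,u,z) for u in us];v=e[1]-e[0];print(z,e,np.linalg.norm(v),np.degrees(np.arctan2(v[1],v[0])))
# triangulated bar ends
print(two(s,(131,312),d,(442.5,251.5)),two(s,(227.5,304),d,(401.5,209.5)))
im=s["color"][235:355,110:250];im2=d["color"][190:310,320:460]
f=lambda a:cv2.resize(a,(400,343),interpolation=cv2.INTER_CUBIC)
cv2.imwrite("pics/gw.png",np.hstack([f(im),f(im2)]))
```

```text
0.1 [array([ 0.7626, -0.3388,  0.1   ]), array([ 0.7679, -0.1563,  0.1   ])] 0.18264329297324072 88.3320451912075
0.105 [array([ 0.7681, -0.3376,  0.105 ]), array([ 0.7734, -0.1563,  0.105 ])] 0.18131814958281983 88.33204519120758
0.1 [array([ 0.7752, -0.3357,  0.1   ]), array([ 0.7867, -0.1401,  0.1   ])] 0.1959387264305107 86.63806752740508
0.105 [array([ 0.77  , -0.3401,  0.105 ]), array([ 0.7814, -0.146 ,  0.105 ])] 0.19441903547020456 86.63806752740511
(array([ 0.7683, -0.3391,  0.1063]), np.float64(0.004076493267819442)) (array([ 0.7763, -0.1546,  0.1097]), np.float64(0.004555774678722671))
```

View pics/gw.png

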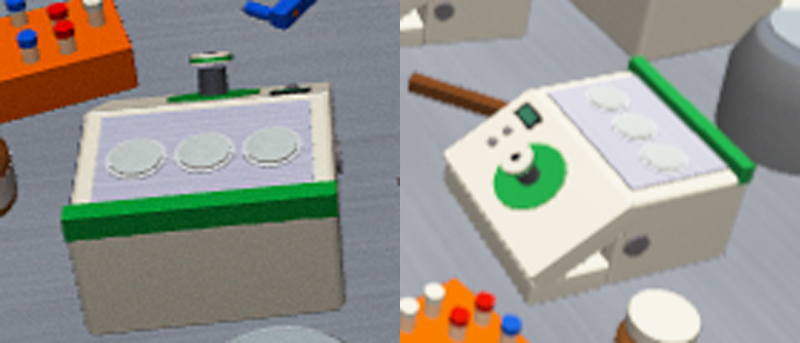

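Run:
```python
from h import *
np.set_printoptions(precision=4,suppress=True)
s,d=cam("scene"),cam("side")
for c,us,z in((s,[(139.8,273.5),(225.5,264.8)],.101),(d,[(401.2,261.8),(371.8,220.8)],.101),(d,[(365.5,285.7),(335.8,244.3)],.039)):
    e=[onz(c,u,z) for u in us];v=e[1]-e[0];print(z,e,np.linalg.norm(v),np.degrees(np.arctan2(v[1],v[0])))
# pad: white disc triangulation via dot
su=(110+212/2.857,235+55.5/2.857);du=(320+115.5/2.857,190+157/2.857);print(su,du,two(s,su,d,du))
hs=cv2.cvtColor(d["color"],cv2.COLOR_BGR2HSV);m=cv2.inRange(hs,(50,120,60),(80,255,255))
N,l,st,ce=cv2.connectedComponentsWithStats(m);i=l[258,368]
k=cv2.findContours((l==i).astype(np.uint8),0,2)[0][0];print(i,st[i])
psi=np.radians(-2.);n=np.array([-np.sin(.6)*np.cos(psi),-np.sin(.6)*np.sin(psi),np.cos(.6)])
c0=onz(d,(365.6,252),.07)
X=np.array([np.cos(.6)*np.cos(psi),np.cos(.6)*np.sin(psi),np.sin(.6)]);Y=np.cross(n,X)
for _ in range(3):
    Q=np.array([onplane(d,u[0],c0,n) for u in cv2.convexHull(k)])-c0
    q=np.c_[Q@X,Q@Y].astype(np.float32);(cx,cy),r=cv2.minEnclosingCircle(q);c0=c0+cx*X+cy*Y;c0+=0;print("ring c",c0,r)
for h in(.022,.034,.046): print(h,c0+h*n,proj(d,c0+h*n),proj(s,c0+h*n))
# ray of dot vs standoff line
print(two(d,du,d,du) if 0 else "")
```

```text
0.101 [array([ 0.6469, -0.3304,  0.101 ]), array([ 0.6474, -0.152 ,  0.101 ])] 0.17841587632200753 89.82816413342724
0.101 [array([ 0.6506, -0.3353,  0.101 ]), array([ 0.6722, -0.1625,  0.101 ])] 0.1740591819613583 82.87857415756646
0.039 [array([ 0.5655, -0.3268,  0.039 ]), array([ 0.569 , -0.1572,  0.039 ])] 0.16956965992744047 88.80680151499482
(184.20371018550927, 254.42597129856492) (360.42702135106754, 244.95274763738186) (array([ 0.5912, -0.24  ,  0.0965]), np.float64(0.0018171267045566362))
6 [353 241  25  22 311]
ring c [ 0.6091 -0.2402  0.0698] 0.03463281691074371
ring c [ 0.6091 -0.2402  0.0698] 0.03463281691074371
ring c [ 0.6091 -0.2402  0.0698] 0.03463281691074371
0.022 [ 0.5967 -0.2398  0.0879] [361.5414 246.7411] [184.4161 259.3142]
0.034 [ 0.5899 -0.2396  0.0979] [359.7486 244.2915] [184.0372 253.873 ]
0.046 [ 0.5831 -0.2393  0.1078] [357.9295 241.8058] [183.6585 248.4347]
```

The face pose is consistent: yaw y-axis about 88°, pad about (0.591, -0.240, 0.0965), standoff about 32 mm (within 22–46). I'll move to a hover about 80 mm off the pad along its normal, tilting 0.6 rad.

```bash
python3 -m pendant '[[0.024,-0.16,0,0,0,0],[0.024,-0.16,0,-0.002,-0.05,0],[0.024,-0.16,0,-0.002,-0.06,0],[0.024,-0.16,-0.02,-0.002,-0.06,0],[0.024,-0.16,-0.02,-0.002,-0.06,0],[0.024,-0.16,-0.02,-0.002,-0.06,0],[0.024,-0.16,-0.02,-0.002,-0.05,0],[0.024,-0.16,-0.02,-0.002,-0.042,0],[0.024,-0.16,-0.02,0,0,0],[0.024,-0.16,-0.02,0,0,0]]'
python3 -m pendant '[[0,-0.01,0,0,0,0],[0,0,0,0,0,0],[0,0,0,0,0,0],[0,0,0,0,0,0],[0,0,0,0,0,0],[0,0,0,0,0,0],[0,0,0,0,0,0],[0,0,0,0,0,0],[0,0,0,0,0,0],[0,0,0,0,0,0]]'
python3 - <<'E'
from h import *
np.set_printoptions(precision=4,suppress=True)
s,d,w=cam("scene"),cam("side"),cam("wrist")
o=ctrl.get_obs();M=q2R(o["eef_rot"]).as_matrix();print(o["eef_pos"],M,o["wrist_force"])
nose=o["eef_pos"]+M@[.062,0,.044];print("nose pred",nose,proj(s,nose),proj(d,nose),proj(w,nose))
z=lambda im,x,y:cv2.resize(im[y:y+90,x:x+120],(400,300),interpolation=cv2.INTER_CUBIC)
cv2.imwrite("pics/h1.png",np.vstack([np.hstack([z(s["color"],125,190),z(d["color"],300,180)]),np.hstack([cv2.resize(w["color"],(400,300)),z(w["color"],220,60)])]))
for n,c in(("s",s),("d",d),("w",w)): cv2.imwrite(f"pics/h_{n}.png",c["color"])
E
```

```text
time_s: 8.35
eef_pos: [0.5046, -0.2959, 0.1868]
eef_rot: [0.184, 0.767, 0.569, 0.231]
wrist_force: [0.3, -0.0, -1.0]
opening: 0.293
grasp_force: 59.1
time_s: 9.6
eef_pos: [0.505, -0.2969, 0.1877]
eef_rot: [0.185, 0.767, 0.569, 0.231]
wrist_force: [-0.3, -0.3, -1.6]
opening: 0.295
grasp_force: 59.0
[ 0.505  -0.2968  0.1876] [[ 0.2449  0.7882  0.5646]
 [ 0.9588 -0.2832 -0.0206]
 [ 0.1437  0.5464 -0.8251]] [-0.5443 -0.0864 -1.5451]
nose pred [ 0.5451 -0.2383  0.1603] [181.5698 219.1279] [347.0818 228.2071] [278.4185 135.1456]
```

View pics/h1.png

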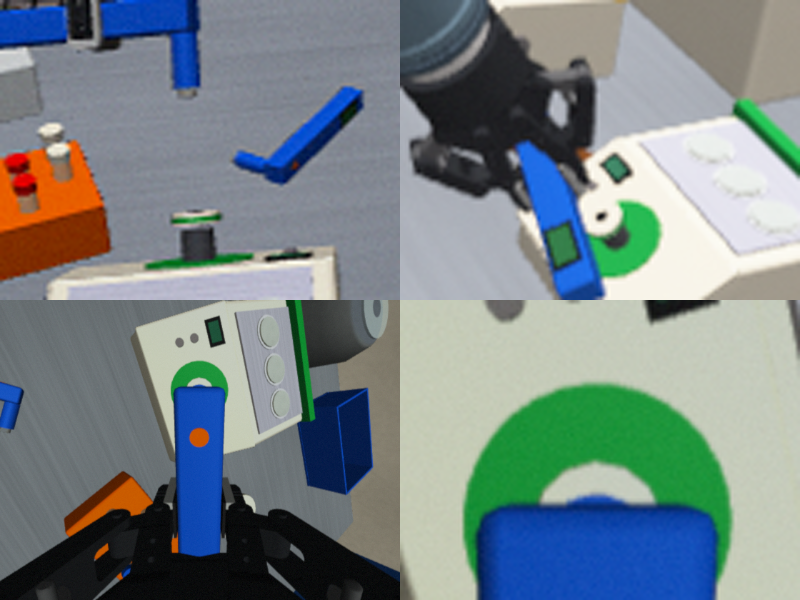

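The scene view shows the nose tip at (181.4,218.5), against a predicted (181.6,219.1), so the in-hand pose is good. The wrist view shows the ring and white pad centred under the snout at column about 279. I'll refine the pad centre from the wrist view.

Run:
```python
from h import *
from scipy.optimize import least_squares
np.set_printoptions(precision=4,suppress=True)
w=cam("wrist");o=ctrl.get_obs();M=q2R(o["eef_rot"]).as_matrix();n=-M[:,2]
hs=cv2.cvtColor(w["color"],cv2.COLOR_BGR2HSV);m=cv2.inRange(hs,(50,120,60),(80,255,255));m[:,330:]=0;m[:80]=0;m[150:]=0
k=np.vstack(cv2.findContours(m,0,2)[0])[:,0]
c0=np.array([.6091,-.2402,.0698])
Q=np.array([onplane(w,u,c0,n)-c0 for u in k])@M[:,:2]
far=np.array([q for q in Q if .029<np.linalg.norm(q)<.042])
f=least_squares(lambda p:np.hypot(*(far-p[:2]).T)-p[2],[0,0,.035],loss="soft_l1",f_scale=.001);print(len(far),f.x,np.abs(f.fun).max(),"ring",c0+M[:,:2]@f.x[:2])
# pad disc: inner boundary of green, on upper half
gray=cv2.inRange(hs,(0,0,150),(180,60,255));gray[:,:240]=0;gray[:,320:]=0;gray[:95]=0;gray[130:]=0
N,l,st,ce=cv2.connectedComponentsWithStats(gray);print(st[1:][st[1:,4]>20].tolist())
nose=o["eef_pos"]+M@[.062,0,.044]
inn=np.array([u for u,q in zip(k,Q) if np.linalg.norm(q-f.x[:2])<.026 and u[1]<124]);print(len(inn))
for h in(.022,.028,.033,.038,.046):
    q=np.array([onplane(w,u,c0+h*n,n)-c0 for u in inn])@M[:,:2]
    g=least_squares(lambda p:np.hypot(*(q-p[:2]).T)-p[2],[0,0,.016]);g2=least_squares(lambda p:np.hypot(*(q-p).T)-.016,[0,0.]);print(h,g.x,g2.x)
print("nose in face xy (tool x,y)",(nose-c0)@M[:,:2],"standoff of nose",(nose-c0)@n)
```

```text
84 [ 0.0004 -0.0013  0.0349] 0.007064729789832289 ring [ 0.6082 -0.2394  0.0692]
[[240, 95, 12, 19, 105], [306, 95, 14, 28, 145], [262, 109, 34, 12, 275]]
26
0.022 [-0.0094 -0.0014  0.0248] [ 0.0011 -0.0013]
0.028 [-0.009  -0.0014  0.0243] [ 0.0008 -0.0013]
0.033 [-0.0086 -0.0014  0.0238] [ 0.0006 -0.0013]
0.038 [-0.0083 -0.0014  0.0233] [ 0.0004 -0.0013]
0.046 [-0.0077 -0.0014  0.0226] [ 0.0001 -0.0013]
nose in face xy (tool x,y) [-0.0009 -0.0016] standoff of nose 0.11085010716752237
```

Nose and pad are within about 1.3 mm laterally. I'll close in about 60 mm along the normal, to a nose standoff of about 51 mm, which is above the 46 mm maximum.

```bash
python3 -m pendant '[[0.0212,0.0042,-0.031,0,0,0],[0.0212,-0.0008,-0.031,0,0,0],[0.0212,-0.0008,-0.031,0,0,0],[0.0212,-0.0008,-0.031,0,0,0],[0.0212,-0.0008,-0.031,0,0,0],[0.0212,-0.0008,-0.031,0,0,0],[0.0212,-0.0008,-0.031,0,0,0],[0.0212,-0.0008,-0.031,0,0,0],[0,0,0,0,0,0],[0,0,0,0,0,0]]'
cat > f.py <<'E'
from h import *
np.set_printoptions(precision=4,suppress=True)
F=[];P=[];T=[]
import sys
for i in range(int(sys.argv[1])):
    camera("scene");o=ctrl.get_obs();M=q2R(o["eef_rot"]).as_matrix();n=-M[:,2];F.append(M.T@o["wrist_force"]);T.append(M.T@o["torque"]);P.append(o["eef_pos"])
nose=np.mean(P,0)+M@[.062,0,.044];c0=np.array([.6082,-.2394,.0692])
print("F tool",np.mean(F,0),"T tool",np.mean(T,0),"std",np.std(F,0),"standoff",(nose-c0)@n,"lat",(nose-c0)@M[:,:2],"n",n,o["time_s"])
E
python3 f.py 8
```

```text
time_s: 11.05
eef_pos: [0.539, -0.2971, 0.1381]
eef_rot: [0.185, 0.767, 0.569, 0.231]
wrist_force: [-0.8, 0.1, -2.0]
opening: 0.294
grasp_force: 59.1
F tool [-0.3642 -0.631   1.0614] T tool [ 0.3798 -0.0886 -0.0106] std [0.5038 0.641  0.7088] standoff 0.05093287195766756 lat [-0.0005 -0.0004] n [-0.5648  0.0208  0.825 ] 11.45
```

```bash
python3 -m pendant '[[0.0048,-0.0002,-0.007,0,0,0],[0.0048,-0.0002,-0.007,0,0,0],[0.0048,-0.0002,-0.007,0,0,0],[0.0048,-0.0002,-0.007,0,0,0],[0.0048,-0.0002,-0.007,0,0,0],[0.0048,-0.0002,-0.007,0,0,0],[0.0048,-0.0002,-0.007,0,0,0],[0,0,0,0,0,0],[0,0,0,0,0,0],[0,0,0,0,0,0]]'
python3 f.py 6
```

```text
time_s: 12.7
eef_pos: [0.5457, -0.2974, 0.1284]
eef_rot: [0.185, 0.767, 0.569, 0.231]
wrist_force: [-0.3, -0.3, -0.7]
opening: 0.295
grasp_force: 59.1
F tool [-0.431  -0.9543  0.8265] T tool [ 0.3767 -0.1042  0.0265] std [0.5719 0.3827 0.5185] standoff 0.0388981970287415 lat [-0.0004 -0.0005] n [-0.5646  0.0206  0.8251] 13.0
```

```bash
python3 -m pendant '[[0.0042,-0.0002,-0.0062,0,0,0],[0.0042,-0.0002,-0.0062,0,0,0],[0.0042,-0.0002,-0.0062,0,0,0],[0.0042,-0.0002,-0.0062,0,0,0],[0,0,0,0,0,0],[0,0,0,0,0,0],[0,0,0,0,0,0],[0,0,0,0,0,0],[0,0,0,0,0,0],[0,0,0,0,0,0]]'
python3 f.py 6
```

```text
time_s: 14.25
eef_pos: [0.549, -0.2975, 0.1233]
eef_rot: [0.185, 0.767, 0.569, 0.231]
wrist_force: [-1.4, 0.3, -0.7]
opening: 0.292
grasp_force: 59.3
F tool [ 0.0441 -1.491  -0.1804] T tool [ 0.4657 -0.0612 -0.0432] std [0.3917 0.5412 0.7574] standoff 0.032868817112838525 lat [-0.0005 -0.0006] n [-0.5646  0.0206  0.8251] 14.55
```

```bash
python3 -m pendant '[[0.0028,-0.0001,-0.0041,0,0,0],[0.0028,-0.0001,-0.0041,0,0,0],[0.0028,-0.0001,-0.0041,0,0,0],[0,0,0,0,0,0],[0,0,0,0,0,0],[0,0,0,0,0,0],[0,0,0,0,0,0],[0,0,0,0,0,0],[0,0,0,0,0,0],[0,0,0,0,0,0]]'
python3 f.py 10
```

```text
time_s: 15.8
eef_pos: [0.5507, -0.2976, 0.1209]
eef_rot: [0.185, 0.767, 0.569, 0.231]
wrist_force: [-4.0, 0.3, 0.5]
opening: 0.295
grasp_force: 59.6
F tool [-0.6288 -1.282  -2.4964] T tool [ 0.5233 -0.0742 -0.0278] std [0.5148 0.4336 0.4531] standoff 0.029890142520001464 lat [-0.0005 -0.0006] n [-0.5646  0.0207  0.8251] 16.3
```

Contact: about 3.4 N, so the pad is in about 4.9 mm, well short of its 12 mm stop. I'll hold for 2.5 s more and check with a picture.

```bash
for i in 1 2; do python3 -m pendant '[[0,0,0,0,0,0],[0,0,0,0,0,0],[0,0,0,0,0,0],[0,0,0,0,0,0],[0,0,0,0,0,0],[0,0,0,0,0,0],[0,0,0,0,0,0],[0,0,0,0,0,0],[0,0,0,0,0,0],[0,0,0,0,0,0]]'; done
python3 f.py 6
python3 - <<'E'
from h import *
s,d,w=cam("scene"),cam("side"),cam("wrist")
z=lambda im,x,y,a=120,b=90:cv2.resize(im[y:y+b,x:x+a],(400,300),interpolation=cv2.INTER_CUBIC)
cv2.imwrite("pics/p1.png",np.vstack([np.hstack([z(s["color"],145,220,80,60),z(d["color"],300,180)]),np.hstack([cv2.resize(w["color"],(400,300)),z(w["color"],220,60)])]))
E
```

```text
time_s: 17.55
eef_pos: [0.5507, -0.2976, 0.1209]
eef_rot: [0.185, 0.767, 0.569, 0.231]
wrist_force: [-2.7, -1.2, -0.3]
opening: 0.294
grasp_force: 59.6
time_s: 18.8
eef_pos: [0.5507, -0.2976, 0.1209]
eef_rot: [0.185, 0.767, 0.569, 0.231]
wrist_force: [-2.6, -0.7, 0.2]
opening: 0.295
grasp_force: 59.6
F tool [-1.703  -0.9091 -2.5002] T tool [ 0.4572 -0.146  -0.0405] std [0.2285 0.4411 0.5729] standoff 0.029894843482757817 lat [-0.0005 -0.0006] n [-0.5646  0.0207  0.8251] 19.1
```

View pics/p1.png

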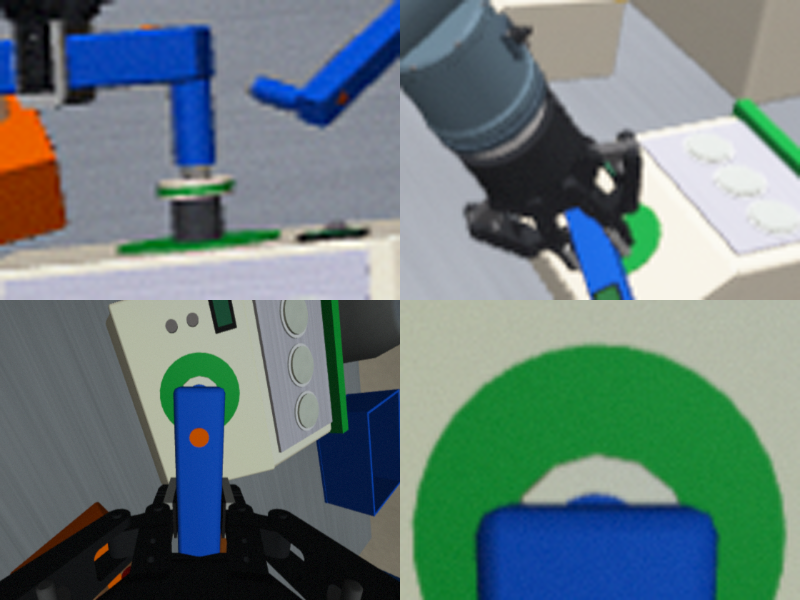

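The nose sits flat on the centre of the pad, and it was held for more than 3 s. Now I'll back off along the normal and return above the rest.

```bash
python3 -m pendant '[[-0.014,0.0005,0.02,0,0,0],[-0.028,0.001,0.041,0,0,0],[-0.028,0.001,0.041,0,0,0],[-0.03,0.001,0.044,0,0,0],[-0.03,0.001,0.044,0,0,0],[-0.03,0.001,0.044,0,0,0],[-0.03,0.001,0.044,0,0,0],[-0.028,0.001,0.041,0,0,0],[-0.01,0.0005,0.015,0,0,0],[0,0,0,0,0,0]]'
python3 -m pendant '[[-0.024,0.16,0.02,0,0,0],[-0.024,0.16,0.02,0,0,0],[-0.024,0.16,0.02,0.002,0.042,0],[-0.024,0.16,0.02,0.002,0.05,0],[-0.024,0.16,0.02,0.002,0.06,0],[-0.024,0.16,0.02,0.002,0.06,0],[-0.024,0.16,0.02,0.002,0.06,0],[-0.024,0.16,0,0.002,0.06,0],[-0.024,0.16,0,0.002,0.05,0],[-0.024,0.16,0,0,0,0]]'
python3 -m pendant '[[0,0,0,0,0,0],[0,0,0,0,0,0],[0,0,0,0,0,0],[0,0,0,0,0,0],[0,0,0,0,0,0],[0,0,0,0,0,0],[0,0,0,0,0,0],[0,0,0,0,0,0],[0,0,0,0,0,0],[0,0,0,0,0,0]]'
python3 - <<'E'
from h import *
np.set_printoptions(precision=4,suppress=True)
w=cam("wrist");s=cam("scene");o=ctrl.get_obs();M=q2R(o["eef_rot"]).as_matrix();print(o["eef_pos"],M)
R0=q2R(np.array([0,.803,.596,0])/np.hypot(.803,.596))
print("to go",(np.array([.4574,.0251,.0861])-o["eef_pos"])/.2,(R0*q2R(o["eef_rot"]).inv()).as_rotvec()/(np.pi/2))
z=lambda im,x,y,a=120,b=90:cv2.resize(im[y:y+b,x:x+a],(400,300),interpolation=cv2.INTER_CUBIC)
cv2.imwrite("pics/r1.png",np.hstack([z(s["color"],225,170),cv2.resize(w["color"],(400,300))]))
E
```

```text
time_s: 20.5
eef_pos: [0.5051, -0.2961, 0.1879]
eef_rot: [0.185, 0.767, 0.569, 0.231]
wrist_force: [-0.6, -0.5, -1.1]
opening: 0.297
grasp_force: 59.2
time_s: 21.75
eef_pos: [0.4577, 0.0253, 0.2153]
eef_rot: [-0.001, 0.803, 0.596, -0.0]
wrist_force: [0.3, 0.7, -1.7]
opening: 0.296
grasp_force: 59.2
time_s: 23.0
eef_pos: [0.4571, 0.024, 0.2157]
eef_rot: [0.0, 0.803, 0.596, -0.0]
wrist_force: [-0.6, -0.7, -1.6]
opening: 0.292
grasp_force: 59.2
[0.4571 0.024  0.2157] [[ 0.2895  0.9572  0.    ]
 [ 0.9572 -0.2895 -0.    ]
 [-0.      0.     -1.    ]]
to go [ 0.0014  0.0054 -0.6478] [ 0.  0. -0.]
```

View pics/r1.png

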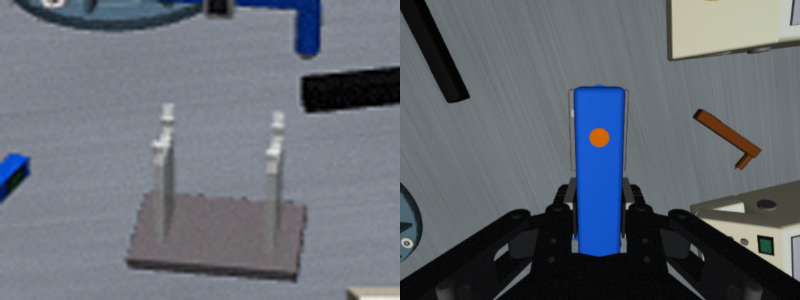

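The wand is level above the rest and only the height remains. I'll lower it quickly to about 10 mm above the seat, then gently.

```bash
python3 -m pendant '[[0.0014,0.0054,-0.06,0,0,0],[0,0,-0.08,0,0,0],[0,0,-0.09,0,0,0],[0,0,-0.09,0,0,0],[0,0,-0.09,0,0,0],[0,0,-0.08,0,0,0],[0,0,-0.06,0,0,0],[0,0,-0.04,0,0,0],[0,0,-0.01,0,0,0],[0,0,0,0,0,0]]'
python3 -m pendant '[[0,0,-0.005,0,0,0],[0,0,-0.005,0,0,0],[0,0,-0.005,0,0,0],[0,0,-0.005,0,0,0],[0,0,-0.005,0,0,0],[0,0,-0.005,0,0,0],[0,0,-0.005,0,0,0],[0,0,-0.003,0,0,0],[0,0,0,0,0,0],[0,0,0,0,0,0]]'
python3 - <<'E'
from h import *
f=[]
for i in range(6): camera("side");o=ctrl.get_obs();f.append(o["wrist_force"])
print(np.mean(f,0),o["eef_pos"])
E
```

```text
time_s: 24.35
eef_pos: [0.4577, 0.025, 0.0959]
eef_rot: [0.0, 0.803, 0.596, 0.0]
wrist_force: [-0.0, 0.1, -1.5]
opening: 0.293
grasp_force: 59.2
time_s: 25.6
eef_pos: [0.4574, 0.0251, 0.0881]
eef_rot: [-0.0, 0.803, 0.596, -0.0]
wrist_force: [0.2, -0.2, -1.3]
opening: 0.295
grasp_force: 59.2
[ 0.29286175 -0.13737091 -0.57376397] [0.45743064 0.02507409 0.08810213]
```

```bash
python3 -m pendant '[[0,0,-0.0025,0,0,0],[0,0,-0.0025,0,0,0],[0,0,-0.0025,0,0,0],[0,0,-0.0015,0,0,0],[0,0,0,0,0,0],[0,0,0,0,0,0],[0,0,0,0,0,0],[0,0,0,0,0,0],[0,0,0,0,0,0],[0,0,0,0,0,0]]'
python3 - <<'E'
from h import *
f=[]
for i in range(8): camera("side");o=ctrl.get_obs();f.append(o["wrist_force"])
print(np.mean(f,0),o["eef_pos"])
E
```

```text
time_s: 27.15
eef_pos: [0.4574, 0.0251, 0.0863]
eef_rot: [0.0, 0.803, 0.596, 0.0]
wrist_force: [0.4, 0.2, -1.3]
opening: 0.299
grasp_force: 59.2
[-0.04191993 -0.34686187 -1.43560996] [0.45738758 0.02508231 0.08626331]
```

```bash
python3 -m pendant '[[0,0,-0.0015,0,0,0],[0,0,-0.0015,0,0,0],[0,0,-0.001,0,0,0],[0,0,0,0,0,0],[0,0,0,0,0,0],[0,0,0,0,0,0],[0,0,0,0,0,0],[0,0,0,0,0,0],[0,0,0,0,0,0],[0,0,0,0,0,0]]'
python3 - <<'E'
from h import *
f=[]
for i in range(8): camera("side");o=ctrl.get_obs();f.append(o["wrist_force"])
print(np.mean(f,0),o["eef_pos"])
E
```

```text
time_s: 28.8
eef_pos: [0.4575, 0.0251, 0.0861]
eef_rot: [0.0, 0.803, 0.596, -0.0]
wrist_force: [-2.8, 0.3, 8.0]
opening: 0.291
grasp_force: 60.5
[-3.88899315  0.06857022  7.38559176] [0.45742951 0.02509091 0.08611331]
```

Seated, with light contact. I'll ease off slightly, open, and rise straight up.

```bash
python3 -m pendant '[[0,0,0.001,0,0,0],[0,0,0.0005,0,0,0],[0,0,0,0,0,0],[0,0,0,0,0,0],[0,0,0,0,0,0],[0,0,0,0,0,0],[0,0,0,0,0,0],[0,0,0,0,0,0],[0,0,0,0,0,0],[0,0,0,0,0,0]]'
python3 -m pendant '[[0,0,0,0,0,0],[0,0,0,0,0,0],[0,0,0,0,0,0],[0,0,0,0,0,0],[0,0,0,0,0,0],[0,0,0,0,0,0],[0,0,0,0,0,0],[0,0,0,0,0,0],[0,0,0,0,0,0],[0,0,0,0,0,0]]' 1
python3 -m pendant '[[0,0,0.02,0,0,0],[0,0,0.05,0,0,0],[0,0,0.1,0,0,0],[0,0,0.12,0,0,0],[0,0,0.12,0,0,0],[0,0,0.12,0,0,0],[0,0,0.12,0,0,0],[0,0,0.1,0,0,0],[0,0,0.04,0,0,0],[0,0,0,0,0,0]]'
python3 - <<'E'
from h import *
s,d,w=cam("scene"),cam("side"),cam("wrist")
z=lambda im,x,y,a=120,b=90:cv2.resize(im[y:y+b,x:x+a],(400,300),interpolation=cv2.INTER_CUBIC)
cv2.imwrite("pics/e1.png",np.vstack([np.hstack([z(s["color"],225,170),z(d["color"],225,150)]),np.hstack([cv2.resize(w["color"],(400,300)),cv2.resize(s["color"],(400,300))])]))
E
```

```text
time_s: 30.45
eef_pos: [0.4574, 0.0251, 0.0861]
eef_rot: [0.0, 0.803, 0.596, -0.0]
wrist_force: [-2.7, 0.7, 6.1]
opening: 0.293
grasp_force: 60.2
time_s: 31.7
eef_pos: [0.4574, 0.0251, 0.0858]
eef_rot: [0.0, 0.803, 0.596, 0.0]
wrist_force: [0.3, 0.7, 0.6]
opening: 1.001
grasp_force: 0.0
time_s: 32.95
eef_pos: [0.4576, 0.025, 0.2443]
eef_rot: [0.0, 0.803, 0.596, 0.0]
wrist_force: [-0.5, -0.2, -0.7]
opening: 1.001
grasp_force: 0.0
```

View pics/e1.png

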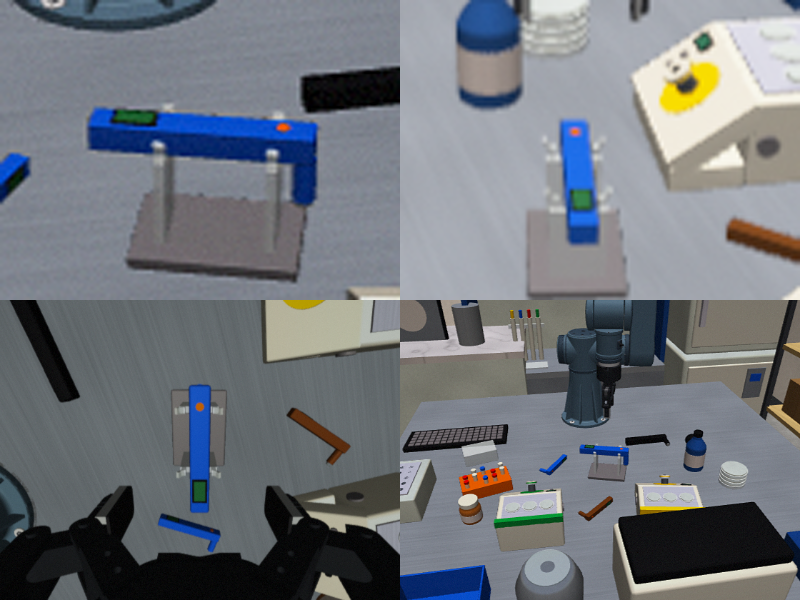

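The wand lies level in both saddles exactly as before, the gripper is clear, and everything else is in place.

```bash
python3 -c "
from bench import ctrl
print(ctrl.hand_in())"
```

```text
the job is handed in; nothing more can be done
None
```

The job is handed in at about 33 s of the 61 s allowed: I pressed the green warmer's pad at its centre (about 3.4 N, roughly 5 mm of its 12 mm travel), held it steady for over 3 s, laid the blue wand back in both saddles and let go; the last pictures show nothing else on the bench moved.

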